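# Fit the cell in the raking lamp

## Robot

A 6-joint arm with a two-finger parallel gripper is mounted at the origin on a cart in front of the work surface, level with it; the furniture and walls round the work are solid. World frame = base frame: x ahead of the robot, y to its left, z up, the work surface at z = 0. Lengths are in m, angles in rad, forces in N, time in s.
With the tool pointing down it reaches from about 0.3 to 0.775 m from the base axis. Payload 14.6 kg.
Tool frame: the origin (TCP) lies midway between the tips of the shut fingers; the grasp point (between the pads) lies 19 mm behind it (grasp_offset is the distance from the TCP to the grasp point, in m); z points along the fingers, y is the line along which they close (so a half turn about z gives the same grasp; the last joint's range is limited). The gripper opens to 94 mm and grips with 3 to 60 N. Pads are 16 mm wide; open, the fingers measure 119 mm over their backs; the gripper's body (75 mm by 177 mm) begins 78 mm behind the grasp point.
Start: joints at [-1.332, 0.3, 1.521, -0, 1.321, -0.067], TCP at [0.166, -0.524, 0.205] pointing down, gripper open.
Joint ranges: [-3.03, 3.03], [-0.79, 2.21], [0.23, 2.52], [-1.04, 4.18], [0, 3.07], [-2.55, 2.55]. Speed limits (rad/s): [2.22, 2.22, 2.57, 3.14, 3.14, 3.14].

## Interface

Orientations are given as [roll, pitch, yaw] about the fixed x, y, z axes, in that order (R = Rz(yaw) Ry(pitch) Rx(roll)).
In Python, from station import * gives the robot as it stands. The module is installed in compiled form; this text tells all that it offers.
- The arm moves only by the tool send_rows, never from a script. Its argument "rows" is a list of rows, each an object of numbers: "dx", "dy", "dz": the shift along the tool's x, y, z in mm; "roll": the turn about the tool's z in degrees; "jaw": the closure, from -1 (fully open) to 1 (shut). In form: [{"dx": .., "dy": .., "dz": .., "roll": .., "jaw": ..}, ...]. A call has 1 to 12 rows; each row shifts and turns the commanded pose from where the row before left it, along the tool's axes as they then stand; what a row does not reach is not made up. A row lasts 1/12 s, in which the tool goes at most 41.7 mm and 7.16 degrees, less where a joint would pass 70% of its speed; a pose out of reach is approached as far as the arm can. A call is refused whole if a number of a shift passes 41.7 or a number of a turn 7.16, either way. A call with a gripper value outside its range is refused whole. The fingers move at their own pace and stop on an object; "force" is the grip in N (left out, the last holds). Time passes only in rows, so rows that do not move let the fingers close. It gives the time, the measured TCP pose, the force, the opening and the grip force at its end, in the units of the state.
- get_obs(): the state, without advancing time (a new reading comes with each control period).
- camera(name): name is "side" or "top"; returns a dict with "frame" (384x512x3 uint8, red, green, blue), "z_map" (384x512 float32, m along the optical axis (not along the pixel's ray), 0 where there is no reading), "camera_matrix" (3x3 intrinsics, pixels), "D" ([k1, k2, p1, p2, k3] as OpenCV has them; the pictures are not rectified), "rvec" (rotation vector, rad) and "tvec" (3), from world to camera coordinates, as OpenCV has them. Camera axes: x right, y down, z forward; pixel columns grow to the right and rows downward; lengths in m; the calibration is good to about 2 mm. A picture is of the moment at which its call begins.
- hand_in(): hands the job in; it is judged then, once.
The state is a dict: "time_s": time; "qpos": joint angles; "joint_vel": joint speeds; "tau": joint torques, N m; "ee_pos": TCP position; "eef_rot": TCP orientation; "force": force on the tool from outside, world axes, zero at the start; "moment": the same for the moment, N m; "grip_width": finger opening in m; "grip_force": force on a finger pad.
Only numpy, scipy, OpenCV 4.12 (cv2) and the standard library are available. Lean on these libraries where they do the work, as an engineer would, in place of code of your own. Each camera call takes 0.05 s, during which the arm holds its last target. There are 200 camera calls.

## Task

Fit the loose battery cell into the lamp on the table: flat end under the hood against the coil spring, press the spring back, and lower the button end in front of the contact wall so that the cell lies down level in its cradle with its button on the brass contact. Then slide the black cover forward over the cell until it is fully shut against the hood, and let go of everything. Leave the other things on the table where they are.

Things in the scene. Friction and masses are not known exactly. Their poses are not given: they have to be found in the camera images.
- cell: Loose round battery cell, plain white-sleeved cylinder, 32 mm diameter, 72 mm long in all, 0.14 kg, lying on its side, axis 16 mm above the table. Origin: middle of its axis; x axis runs along it to the button end. Can 68 mm long, then a steel button 14 mm in diameter, 4 mm high; the bare steel shoulder with a groove is at the button end. Grip it across its diameter. It can roll.
- cell_button (a point): Centre of the tip of the cell's button, 36 mm from the cell's origin.
- cell_flat (a point): Centre of the cell's flat end face, 36 mm from the cell's origin on the other side.
- lamp: Low battery lamp, 240 mm long, fixed. Origin: on the table under the middle of the seated cell; x runs from LED head to tail, z up. Lamp frame, mm: LED head x -108 to -57, 84 wide, top z 53; base plate top z 8, 76 wide; tail block x 51 to 129, 37 wide, top z 42. The seated cell lies along x, axis at y 0, z 26, button toward +x.
- cradle (a point): Middle of the seated cell's axis, lamp frame (0, 0, 26) mm. Two saddles at lamp x -22 and +22 carry the cell (8 mm long, 40 mm wide over side lips, which reach z 20). From hood to contact wall the cell's sides are open: only the base plate (z 8) and two low guide strips (z 12, at y -27.5 and +27.5).
- hood_edge (a point): Middle of the lower edge of the hood over the spring, lamp frame (-33, 0, 47.5) mm. The hood spans x -58 to -33, top z 51.5, with cheeks 44 mm apart inside. The edge is only 69 mm from the contact, so the cell cannot go in level: tilt it, button end about 20 degrees up, and tuck the flat end under the hood first.
- spring_face (a point): Centre of the coil spring's round end plate (16 mm diameter); moves with the spring. Free: lamp frame (-29, 0, 26) mm, 65 mm from the contact, 7 mm less than the cell's length.
- plus_contact (a point): Point on the brass contact plate that the button's tip touches when the cell is home: lamp frame (36, 0, 26) mm. The contact wall behind it spans x 36 to 47.5, 38 mm wide, top z 33.
- spring (a joint): Compression of the coil spring contact in m: 0 free, 0.007 with the cell home, 0.014 at its stop. Stiffness 700 N/m (about 5 N with the cell home, 8 N with 4 mm more). It pushes toward the lamp's +x.
- cover (a joint): Sliding black cover, in m: 0 = shut, front edge against the hood; 0.105 = fully open toward the tail (lamp +x). An inverted channel 88 mm long, 50 wide, z 10 to 49.5. Front edge at lamp x = -32.5 mm + joint value. It stays where it is left and needs about 2 N to slide. It cannot pass over a cell that is not down.
- cover_rib (a point): Middle of the top edge of the raised thumb rib across the cover (rib 7 mm along the lamp, 38 mm across, standing 10.5 mm above the cover's top; its top is 60 mm above the table, 74 mm behind the cover's front edge). Pushing this rib toward the lamp's head (-x) shuts the cover.
- raw_block_1: Bystander: rough lump of stone, 58 x 85 x 41 mm. Leave it.
- wax_tin: Bystander: round tin with a dark lid, 70 mm in diameter, 32 mm high. Leave it.
- marking_crayon: Bystander: crayon, 98 mm long, 14 mm thick. Leave it.
There are look-alikes about, which are no part of the job. Of the things shaped like the cell, the white one is meant.

How it is judged:
On the way, in this order (a step that is already met when the one before it is completed fails the run):
1. the cell lies home in the cradle, button on the brass contact, flat end holding the spring back (distance between cell_button and plus_contact below 0.005 m and angle between the x axis of cell and the x axis of lamp, either way round below 0.08 rad and value of joint spring above 0.004 m), for 0.2 s.
2. the cover is slid fully shut over the cell (value of joint cover below 0.003 m), for 0.2 s.
At the end, for the whole second after the job is handed in: The cell lies in the lamp's cradle, its button tip within 5 mm of the contact point and its axis within 0.08 rad of the lamp's, the spring held back by more than 4 mm; the cover is shut to within 3 mm; the cell is at rest and everything is released (all of step 1 and value of joint cover below 0.003 m and linear speed of cell below 0.01 m/s); the robot touches nothing.
It fails at once if a bystander (stone lump, tin, crayon) is shifted by more than 3 cm (distance of any of raw_block_1, wax_tin, marking_crayon from where it was at the start of the episode above 0.03 m).
It also fails if it takes over 48 s, if anything falls off the work surface, if the arm or the gripper's body presses on something with over 40 N, if the wrist force passes 120 N, or if a joint passes its speed limit or range.

## Working session

There is one attempt and no reset: what is moved stays moved. The work goes in short steps, Python scripts to look and compute and a tool call to move; the robot and the scene stay as the last step left them, time stands still between calls to the robot, and variables do not carry over. Pictures are saved under pics/ and viewed, at most 10 in all, crops included, and the job is handed in when it is done.

Besides the shell and the picture viewer there is one more tool, called as a command line: name --argument value ..., lists and objects as JSON in quotes. send_rows: Moves the arm, as the interface text tells. Its arguments: {"type":"object","properties":{"rows":{"type":"array"},"force":{"type":"number"}},"required":["rows"]}

```bash
mkdir -p pics; cat > h.py <<'E'
from station import *
import numpy as np, cv2
def world(c):
    h,w=c['z_map'].shape
    u,v=np.meshgrid(np.arange(w),np.arange(h))
    p=cv2.undistortPoints(np.stack([u,v],-1).reshape(-1,1,2).astype(np.float64),c['camera_matrix'],np.array(c['D'],float)).reshape(h,w,2)
    z=c['z_map'].astype(float)
    P=np.dstack([p[...,0]*z,p[...,1]*z,z])
    R=cv2.Rodrigues(np.array(c['rvec'],float))[0]
    W=(P-np.array(c['tvec']).reshape(3))@R
    W[z==0]=np.nan
    return W
E
python3 - <<'E'
from h import *
o=get_obs(); print(o)
fr=[]
for n in('top','side'):
    c=camera(n); np.savez('pics/'+n+'0.npz',W=world(c),f=c['frame']); fr.append(c['frame'])
    cv2.imwrite(f'pics/{n}0.png',cv2.resize(c['frame'][...,::-1],(800,600)))
E
```

```text
{'time_s': 0.0, 'qpos': array([-1.33161264e+00,  3.00470782e-01,  1.52157714e+00, -1.32766034e-05,
        1.32070084e+00, -6.66071289e-02]), 'joint_vel': array([ 1.37528772e-03, -3.54471072e-04,  1.03759048e-03, -1.29419556e-03,
        6.40874971e-04,  5.99122117e-05]), 'tau': array([-1.52647925e-03, -5.31807947e+01, -3.52738237e+01,  7.08103809e-02,
        2.44122039e-02, -8.97982727e-05]), 'ee_pos': array([ 0.16550401, -0.52423308,  0.20488817]), 'eef_rot': array([-3.14043825e+00, -6.41169417e-05,  3.05794075e-01]), 'force': array([ 0.01450952, -0.31995452,  0.29132905]), 'moment': array([-0.00917851, -0.00276461,  0.00032294]), 'grip_force': 0.0, 'grip_width': 0.09387589884180148}
```

View pics/top0.png

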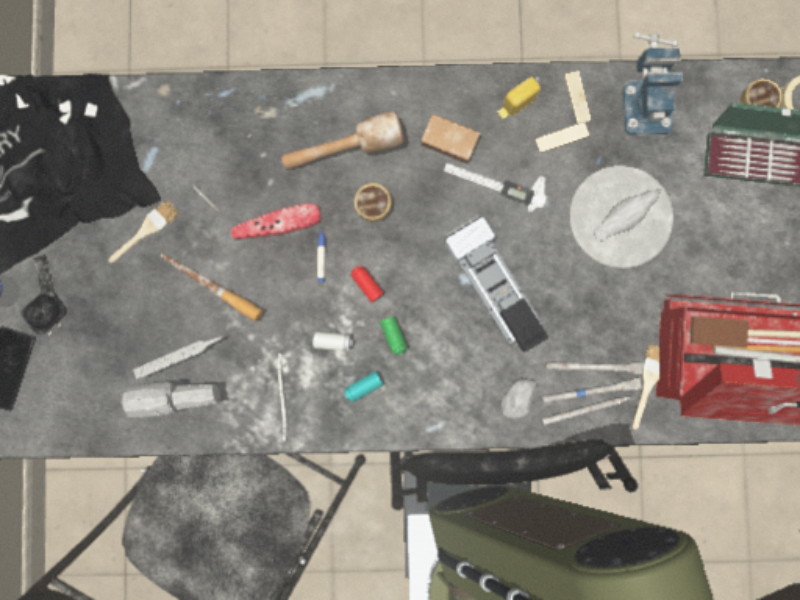

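View pics/side0.png

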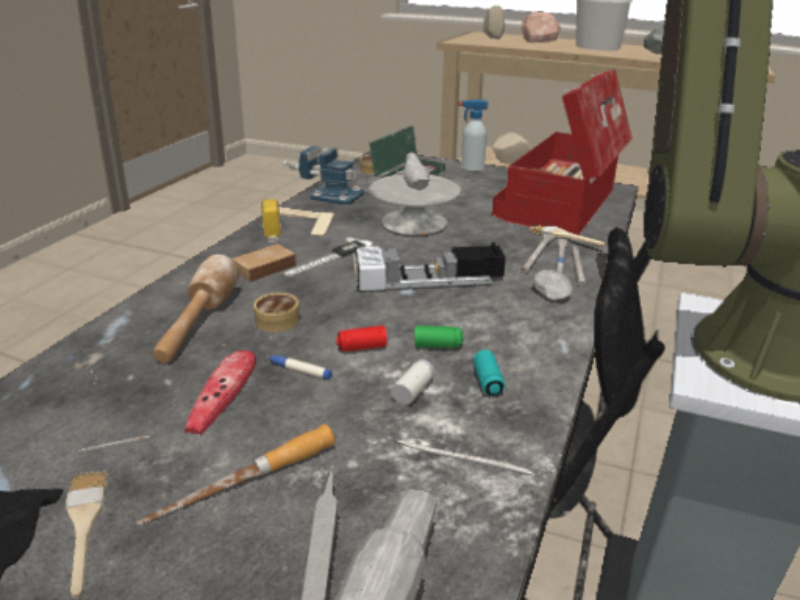

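The top picture shows four cell-shaped things: red (366,283), green (394,335), teal (364,386) and white (332,341). The white one fits the description. The lamp has its silver head at (470,238) and its black cover, open, at (522,325). Next I'll measure both and confirm the cell with one enlarged crop.

```bash
python3 - <<'E'
from h import *
t=np.load('pics/top0.npz');s=np.load('pics/side0.npz')
f=t['f'];W=t['W']
a=cv2.resize(f[200:240,190:235],(450,400),interpolation=cv2.INTER_CUBIC)
b=cv2.resize(s['f'][222:268,242:287],(340,400),interpolation=cv2.INTER_CUBIC)
a2=cv2.resize(f[130:230,275:360],(510,600)[:2],interpolation=cv2.INTER_CUBIC)
out=np.zeros((600,800,3),np.uint8); out[:300,:340]=cv2.resize(a,(340,300)); out[300:,:255]=cv2.resize(b,(255,300)); out[:,290+0:800]=a2
cv2.imwrite('pics/crop1.png',out[...,::-1])
for n,(u,v) in dict(white=(332,341),head=(470,238),cover=(522,325),red=(366,283),table=(600,330),robot=(570,530)).items():
    print(n,W[int(v*.64),int(u*.64)].round(4))
def fit(mask,W,name):
    P=W[mask]; xy=P[:,:2].astype(np.float32)
    r=cv2.minAreaRect(xy); print(name,len(P),'rect',np.round(r[0],4),np.round(r[1],4),r[2],'z',np.nanpercentile(P[:,2],[5,50,95]).round(4))
    print(np.round(cv2.boxPoints(r),4).tolist())
def region(W,c,rad,lo,hi): return (np.hypot(W[...,0]-c[0],W[...,1]-c[1])<rad)&(W[...,2]>lo)&(W[...,2]<hi)
c=W[int(341*.64),int(332*.64)]
for nm,w in(('top',W),('side',s['W'])):
    fit(region(w,c,.05,.008,.05),w,'cell '+nm)
    h=W[int(238*.64),int(470*.64)]; fit(region(w,h,.07,.045,.07),w,'head '+nm)
    k=W[int(325*.64),int(522*.64)]; fit(region(w,k,.07,.043,.056),w,'cover '+nm)
    fit(region(w,k,.07,.057,.07),w,'rib '+nm) if region(w,k,.07,.057,.07).sum()>3 else None
E
```

```text
white [0.4809 0.2947 0.0271]
head [0.667  0.0318 0.0514]
cover [ 0.5011 -0.0617  0.0512]
red [0.5882 0.2273 0.0343]
table [ 0.4906 -0.2194  0.0014]
robot [ 0.244  -0.0345  0.5193]
cell top 254 rect [0.4813 0.2951] [0.0709 0.036 ] 88.3568344116211 z [0.0191 0.0288 0.0347]
[[0.46230000257492065, 0.26010000705718994], [0.4982999861240387, 0.2590999901294708], [0.5002999901771545, 0.33000001311302185], [0.4643000066280365, 0.3310000002384186]]
head top 572 rect [0.6583 0.0264] [0.0742 0.0832] 29.62605857849121 z [0.046  0.0497 0.055 ]
[[0.6054999828338623, 0.044199999421834946], [0.6466000080108643, -0.02810000069439411], [0.7110999822616577, 0.00860000029206276], [0.6700000166893005, 0.08089999854564667]]
cover top 503 rect [ 0.5092 -0.0608] [0.1016 0.0506] 31.185325622558594 z [0.0446 0.0493 0.0534]
[[0.4526999890804291, -0.06539999693632126], [0.4788999855518341, -0.10869999974966049], [0.5658000111579895, -0.05609999969601631], [0.5396000146865845, -0.012799999676644802]]
rib top 28 rect [ 0.4847 -0.0842] [0.0197 0.0445] 59.476802825927734 z [0.0575 0.0595 0.0641]
[[0.460599988698959
[... 537 characters left out ...]
045, 0.04190000146627426], [0.6484000086784363, -0.026499999687075615], [0.710099995136261, 0.011699999682605267], [0.667900025844574, 0.07999999821186066]]
cover side 272 rect [ 0.5034 -0.0652] [0.0891 0.0554] 32.39429473876953 z [0.0442 0.0472 0.0497]
[[0.45089998841285706, -0.065700002014637], [0.4805999994277954, -0.11240000277757645], [0.5558000206947327, -0.06469999998807907], [0.526199996471405, -0.017899999395012856]]
rib side 7 rect [ 0.4765 -0.0775] [0.0055 0.0328] 32.90184020996094 z [0.057  0.0574 0.0582]
[[0.4652999937534332, -0.06520000100135803], [0.4830999970436096, -0.09269999712705612], [0.4878000020980835, -0.08969999849796295], [0.4699000120162964, -0.062199998646974564]]
```

View pics/crop1.png

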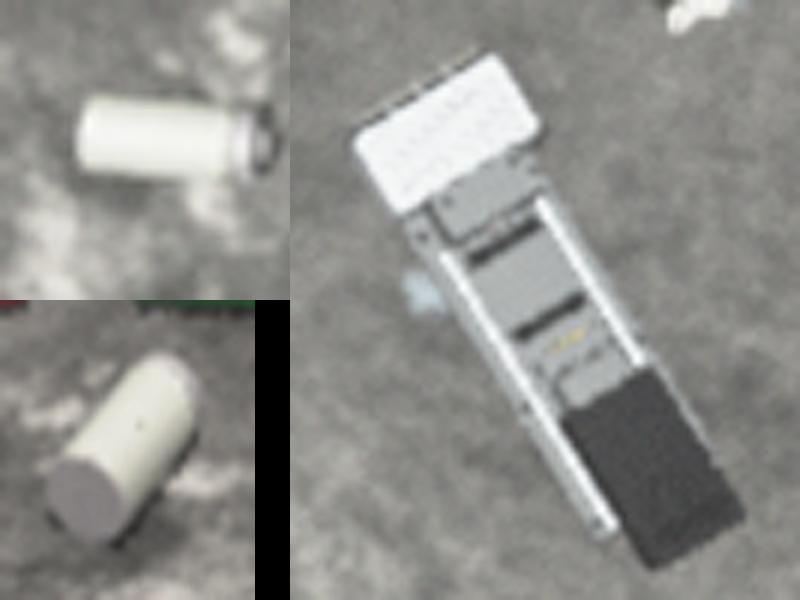

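The crop confirms the white cell: its steel shoulder and button are at the right end in the top view (world −y), and the flat grey end faces +y. The lamp's white head is at the upper left of its image and the black cover is fully open. Next I'll refine both poses by projecting silhouettes onto planes of known height.

```bash
cat >> h.py <<'E'
def plane(c,uv,z):
    """pixels -> world points at height z (scalar)"""
    p=cv2.undistortPoints(np.asarray(uv,np.float64).reshape(-1,1,2),c['camera_matrix'],np.array(c['D'],float)).reshape(-1,2)
    R=cv2.Rodrigues(np.array(c['rvec'],float))[0]; C=-R.T@np.array(c['tvec']).reshape(3)
    d=np.c_[p,np.ones(len(p))]@R
    return C+d*((z-C[2])/d[:,2])[:,None]
def pix(c,X): return cv2.projectPoints(np.asarray(X,float).reshape(-1,3),np.array(c['rvec'],float),np.array(c['tvec'],float),c['camera_matrix'],np.array(c['D'],float))[0].reshape(-1,2)
def rect(c,m,z,name):
    n,l,st,_=cv2.connectedComponentsWithStats(m.astype(np.uint8))
    k=1+np.argmax(st[1:,4]); m=l==k
    cs,_=cv2.findContours(cv2.resize(m.astype(np.uint8),None,fx=1,fy=1),cv2.RETR_EXTERNAL,cv2.CHAIN_APPROX_NONE)
    v,u=np.nonzero(m); P=plane(c,np.c_[u,v],z)[:,:2]; ctr=P.mean(0)
    w,V=np.linalg.eigh(np.cov((P-ctr).T)); L=np.sqrt(12*w)
    a=np.degrees(np.arctan2(V[1,1],V[0,1]))
    print(name,m.sum(),'ctr',ctr.round(4),'major deg',round(a,1),'size',L[::-1].round(4)); return ctr,a
E
python3 - <<'E'
from h import *
for n in('top','side'):
    c=camera(n); W=world(c); f=c['frame'].astype(int); g=f.mean(2)
    C=-cv2.Rodrigues(np.array(c['rvec'],float))[0].T@np.array(c['tvec']).reshape(3); print(n,'cam',C.round(3))
    near=lambda p,r:np.hypot(W[...,0]-p[0],W[...,1]-p[1])<r
    sat=f.max(2)-f.min(2)
    rect(c,near((.48,.296),.05)&(W[...,2]>.009),.016,'cell depthmask')
    rect(c,near((.48,.296),.05)&(g>185),.020,'cell white')
    rect(c,near((.667,.032),.07)&(g>200)&(W[...,2]>.04),.053,'head white')
    rect(c,near((.505,-.062),.075)&(g<75)&(W[...,2]>.038),.0495,'cover dark')
E
```

```text
top cam [0.449 0.141 1.341]
cell depthmask 253 ctr [0.4796 0.2969] major deg 84.1 size [0.0717 0.0309]
cell white 234 ctr [0.4775 0.2961] major deg 71.0 size [0.0671 0.0354]
head white 406 ctr [0.6665 0.031 ] major deg 120.5 size [0.0814 0.043 ]
cover dark 246 ctr [ 0.4921 -0.0717] major deg -146.5 size [0.0702 0.0536]
side cam [0.225 0.958 0.531]
cell depthmask 412 ctr [0.4809 0.2955] major deg 88.8 size [0.0855 0.0348]
cell white 223 ctr [0.4807 0.289 ] major deg 87.6 size [0.0611 0.0271]
head white 143 ctr [0.6586 0.0508] major deg 117.0 size [0.0906 0.0415]
cover dark 341 ctr [ 0.4971 -0.0517] major deg -143.1 size [0.0895 0.0701]
```

Cell: centre (0.480, 0.2955), axis about 86°, button toward −y. Lamp: origin (0.598, −0.009), with the head direction at yaw 30.5°. The hood-and-head rectangle measures 74×83 mm against 75×84 nominal. The tool will go to yaw 86° with tool x toward the flat end, gripping 8 mm toward the button.

send_rows --rows '[{"dx": 18, "dy": -22.5, "jaw": -0.3}, {"dx": 18, "dy": -22.5, "jaw": -0.3}, {"dx": 18, "dy": -22.5, "jaw": -0.3}, {"dx": 18, "dy": -22.5, "jaw": -0.3}, {"dx": 18, "dy": -22.5, "jaw": -0.3}, {"dx": 18, "dy": -22.5, "jaw": -0.3}, {"dx": 18, "dy": -22.5, "jaw": -0.3}, {"dx": 18, "dy": -22.5, "jaw": -0.3}, {"dx": 18, "dy": -22.5, "jaw": -0.3}, {"dx": 18, "dy": -22.5, "jaw": -0.3}, {"dx": 18, "dy": -22.5, "jaw": -0.3}, {"dx": 18, "dy": -22.5, "jaw": -0.3}]' --force 15

```text
invalid input at $.rows[0]: expected keys dx, dy, dz, roll, jaw
```

send_rows --rows '[{"dx": 18, "dy": -22.5, "jaw": -0.3}, {"dx": 18, "dy": -22.5, "jaw": -0.3}, {"dx": 18, "dy": -22.5, "jaw": -0.3}, {"dx": 18, "dy": -22.5, "jaw": -0.3}, {"dx": 18, "dy": -22.5, "jaw": -0.3}, {"dx": 18, "dy": -22.5, "jaw": -0.3}, {"dx": 18, "dy": -22.5, "jaw": -0.3}, {"dx": 18, "dy": -22.5, "jaw": -0.3}, {"dx": 18, "dy": -22.5, "jaw": -0.3}, {"dx": 18, "dy": -22.5, "jaw": -0.3}, {"dx": 18, "dy": -22.5, "jaw": -0.3}, {"dx": 18, "dy": -22.5, "jaw": -0.3}]'

```text
invalid input at $.rows[0]: expected keys dx, dy, dz, roll, jaw
```

send_rows --rows '[{"roll": -7, "jaw": -0.3}, {"roll": -7, "jaw": -0.3}, {"roll": -7, "jaw": -0.3}, {"roll": -7, "jaw": -0.3}, {"roll": -7, "jaw": -0.3}, {"roll": -7, "jaw": -0.3}, {"roll": -7, "jaw": -0.3}, {"roll": -7, "jaw": -0.3}, {"roll": -7, "jaw": -0.3}, {"roll": -5.5, "jaw": -0.3}, {"jaw": -0.3}, {"jaw": -0.3}]'

```text
invalid input at $.rows[0]: expected keys dx, dy, dz, roll, jaw
```

Every row needs all five keys.

send_rows --rows '[{"dx": 18, "dy": -22.5, "dz": 0, "roll": 0, "jaw": -0.3}, {"dx": 18, "dy": -22.5, "dz": 0, "roll": 0, "jaw": -0.3}, {"dx": 18, "dy": -22.5, "dz": 0, "roll": 0, "jaw": -0.3}, {"dx": 18, "dy": -22.5, "dz": 0, "roll": 0, "jaw": -0.3}, {"dx": 18, "dy": -22.5, "dz": 0, "roll": 0, "jaw": -0.3}, {"dx": 18, "dy": -22.5, "dz": 0, "roll": 0, "jaw": -0.3}, {"dx": 18, "dy": -22.5, "dz": 0, "roll": 0, "jaw": -0.3}, {"dx": 18, "dy": -22.5, "dz": 0, "roll": 0, "jaw": -0.3}, {"dx": 18, "dy": -22.5, "dz": 0, "roll": 0, "jaw": -0.3}, {"dx": 18, "dy": -22.5, "dz": 0, "roll": 0, "jaw": -0.3}, {"dx": 18, "dy": -22.5, "dz": 0, "roll": 0, "jaw": -0.3}, {"dx": 18, "dy": -22.5, "dz": 0, "roll": 0, "jaw": -0.3}]' --force 15

```text
time_s: 1.2
ee_pos: [0.2904, -0.2006, 0.2055]
eef_rot: [3.141, -0.0, 0.306]
force: [0.1, 0.3, -0.5]
grip_width: 0.0612
grip_force: 0.0
```

send_rows --rows '[{"dx": 18, "dy": -22.5, "dz": 0, "roll": 0, "jaw": -0.3}, {"dx": 18, "dy": -22.5, "dz": 0, "roll": 0, "jaw": -0.3}, {"dx": 18, "dy": -22.5, "dz": 0, "roll": 0, "jaw": -0.3}, {"dx": 18, "dy": -22.5, "dz": 0, "roll": 0, "jaw": -0.3}, {"dx": 18, "dy": -22.5, "dz": 0, "roll": 0, "jaw": -0.3}, {"dx": 18, "dy": -22.5, "dz": 0, "roll": 0, "jaw": -0.3}, {"dx": 18, "dy": -22.5, "dz": 0, "roll": 0, "jaw": -0.3}, {"dx": 18, "dy": -22.5, "dz": 0, "roll": 0, "jaw": -0.3}, {"dx": 18, "dy": -22.5, "dz": 0, "roll": 0, "jaw": -0.3}, {"dx": 18, "dy": -22.5, "dz": 0, "roll": 0, "jaw": -0.3}, {"dx": 18, "dy": -22.5, "dz": 0, "roll": 0, "jaw": -0.3}, {"dx": 18, "dy": -22.5, "dz": 0, "roll": 0, "jaw": -0.3}]'

```text
time_s: 2.2
ee_pos: [0.4152, 0.1221, 0.2054]
eef_rot: [-3.142, -0.0, 0.306]
force: [0.6, -0.3, 1.0]
grip_width: 0.0615
grip_force: 0.0
```

send_rows --rows '[{"dx": 0, "dy": 0, "dz": 0, "roll": -7, "jaw": -0.3}, {"dx": 0, "dy": 0, "dz": 0, "roll": -7, "jaw": -0.3}, {"dx": 0, "dy": 0, "dz": 0, "roll": -7, "jaw": -0.3}, {"dx": 0, "dy": 0, "dz": 0, "roll": -7, "jaw": -0.3}, {"dx": 0, "dy": 0, "dz": 0, "roll": -7, "jaw": -0.3}, {"dx": 0, "dy": 0, "dz": 0, "roll": -7, "jaw": -0.3}, {"dx": 0, "dy": 0, "dz": 0, "roll": -7, "jaw": -0.3}, {"dx": 0, "dy": 0, "dz": 0, "roll": -7, "jaw": -0.3}, {"dx": 0, "dy": 0, "dz": 0, "roll": -7, "jaw": -0.3}, {"dx": 0, "dy": 0, "dz": 0, "roll": -5.5, "jaw": -0.3}, {"dx": 0, "dy": 0, "dz": 0, "roll": 0, "jaw": -0.3}]'

```text
time_s: 3.12
ee_pos: [0.4149, 0.1205, 0.2054]
eef_rot: [-3.141, 0.0, 1.506]
force: [-0.2, -0.1, 0.4]
grip_width: 0.0612
grip_force: 0.0
```

send_rows --rows '[{"dx": 28.5, "dy": 8.9, "dz": 15, "roll": 0, "jaw": -0.3}, {"dx": 28.5, "dy": 8.9, "dz": 15, "roll": 0, "jaw": -0.3}, {"dx": 28.5, "dy": 8.9, "dz": 15, "roll": 0, "jaw": -0.3}, {"dx": 28.5, "dy": 8.9, "dz": 15, "roll": 0, "jaw": -0.3}, {"dx": 28.5, "dy": 8.9, "dz": 15, "roll": 0, "jaw": -0.3}, {"dx": 28.5, "dy": 8.9, "dz": 15, "roll": 0, "jaw": -0.3}, {"dx": 0, "dy": 0, "dz": 25, "roll": 0, "jaw": -0.3}, {"dx": 0, "dy": 0, "dz": 25, "roll": 0, "jaw": -0.3}, {"dx": 0, "dy": 0, "dz": 25, "roll": 0, "jaw": -0.3}, {"dx": 0, "dy": 0, "dz": 20, "roll": 0, "jaw": -0.3}, {"dx": 0, "dy": 0, "dz": 15, "roll": 0, "jaw": -0.3}, {"dx": 0, "dy": 0, "dz": 0, "roll": 0, "jaw": -0.3}]'

```text
time_s: 4.12
ee_pos: [0.4785, 0.2866, 0.0024]
eef_rot: [-3.137, 0.003, 1.498]
force: [0.1, -0.9, -0.6]
grip_width: 0.0612
grip_force: 0.0
```

send_rows --rows '[{"dx": 0, "dy": 0, "dz": 0, "roll": 0, "jaw": 1}, {"dx": 0, "dy": 0, "dz": 0, "roll": 0, "jaw": 1}, {"dx": 0, "dy": 0, "dz": 0, "roll": 0, "jaw": 1}, {"dx": 0, "dy": 0, "dz": 0, "roll": 0, "jaw": 1}, {"dx": 0, "dy": 0, "dz": 0, "roll": 0, "jaw": 1}, {"dx": 0, "dy": 0, "dz": 0, "roll": 0, "jaw": 1}, {"dx": 0, "dy": 0, "dz": -20, "roll": 0, "jaw": 1}, {"dx": 0, "dy": 0, "dz": -25, "roll": 0, "jaw": 1}, {"dx": 0, "dy": 0, "dz": -25, "roll": 0, "jaw": 1}, {"dx": 0, "dy": 0, "dz": -25, "roll": 0, "jaw": 1}, {"dx": 0, "dy": 0, "dz": -15, "roll": 0, "jaw": 1}, {"dx": 0, "dy": 0, "dz": 0, "roll": 0, "jaw": 1}]' --force 15

```text
time_s: 5.12
ee_pos: [0.4813, 0.288, 0.1188]
eef_rot: [3.137, -0.003, 1.501]
force: [0.3, 0.2, -1.3]
grip_width: 0.0317
grip_force: 14.9
```

```bash
python3 - <<'E'
from h import *
o=get_obs(); print(o['ee_pos'],o['eef_rot'],o['grip_width'],o['grip_force'])
P=o['ee_pos']; out=np.zeros((400,800,3),np.uint8)
for i,n in enumerate(('side','top')):
    c=camera(n); u,v=pix(c,P)[0].astype(int); f=c['frame'][max(v-40,0):v+40,max(u-40,0):u+40]
    out[:,400*i:400*i+400]=cv2.resize(f,(400,400),interpolation=cv2.INTER_CUBIC)
    W=world(c); np.savez(f'pics/g_{n}.npz',W=W,f=c['frame'])
    print(n,u,v)
cv2.imwrite('pics/grasp.png',out[...,::-1])
E
```

```text
[0.48131285 0.28803347 0.1187896 ] [ 3.13711868e+00 -2.72751816e-03  1.50120247e+00] 0.03169679900661905 14.933221936225891
side 266 198
top 210 217
```

View pics/grasp.png

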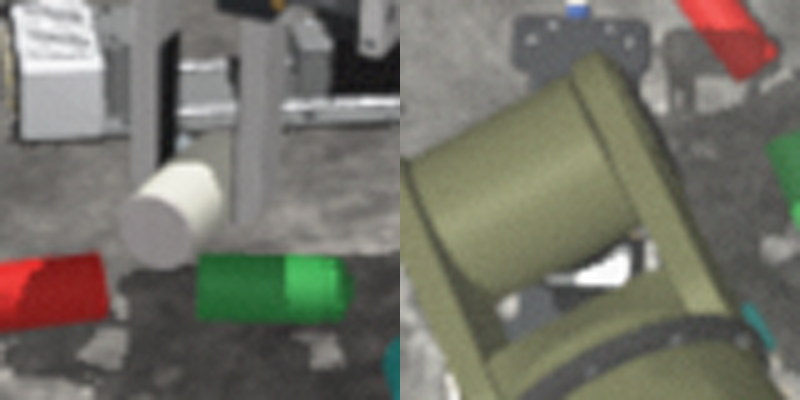

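The side view (left half) shows the cell in the fingers with its flat end toward the camera at about (158,232) in the crop. I'll fit its tilt and offset from the depth data.

```bash
cat >> h.py <<'E'
from scipy.optimize import least_squares
def cellfit(W,f,P,yaw):
    """cell pose in tool frame from coloured depth points: flank fit; returns tilt (button up +, deg), axis height rel. TCP, flat-end offset"""
    x=np.array([np.cos(yaw),np.sin(yaw),0]); y=np.array([np.sin(yaw),-np.cos(yaw),0])
    d=W-P; a,b,h=d@x,d@y,d[...,2]
    f=f.astype(int); br=(f.min(2)>95)&(f.max(2)-f.min(2)<60)
    m=br&(a>9)&(a<58)&(abs(b)<.022) if False else br&(a>.011)&(a<.06)&(abs(b)<.024)&(h>-.03)&(h<.045)
    A,B,H=a[m],b[m],h[m]
    def r(p):
        t,h0,b0,s,e=p; # axis: h=h0-tan(t)*a ; b=b0+s*a
        n=np.array([1,s,-np.tan(t)]);n/=np.linalg.norm(n)
        q=np.c_[A,B-b0,H-h0]; al=q@n
        rad=np.linalg.norm(q-al[:,None]*n,axis=1)-.016
        return np.where(abs(rad)<abs(al-e),rad,al-e)
    s=least_squares(r,[.1,.013,0,0,.044],loss='soft_l1',f_scale=.0015)
    print(len(A),'tilt',np.degrees(s.x[0]).round(1),'axis h',s.x[1].round(4),'b',s.x[2].round(4),'skew deg',np.degrees(s.x[3]).round(1),'flat at',s.x[4].round(4),'rms',np.sqrt(np.mean(s.fun**2)).round(4))
E
python3 - <<'E'
from h import *
z=np.load('pics/g_side.npz');o=get_obs(); cellfit(z['W'],z['f'],o['ee_pos'],o['eef_rot'][2])
E
```

```text
388 tilt 4.6 axis h 0.0143 b 0.0018 skew deg 1.0 flat at 0.0432 rms 0.0046
```

send_rows --rows '[{"dx": -25, "dy": 9.9, "dz": 0, "roll": 0, "jaw": 1}, {"dx": -25, "dy": 9.9, "dz": 0, "roll": 0, "jaw": 1}, {"dx": -25, "dy": 9.9, "dz": 0, "roll": 0, "jaw": 1}, {"dx": -25, "dy": 9.9, "dz": 0, "roll": 0, "jaw": 1}, {"dx": -25, "dy": 9.9, "dz": 0, "roll": 0, "jaw": 1}, {"dx": -25, "dy": 9.9, "dz": 0, "roll": 0, "jaw": 1}, {"dx": -25, "dy": 9.9, "dz": 0, "roll": 0, "jaw": 1}, {"dx": -25, "dy": 9.9, "dz": 0, "roll": 0, "jaw": 1}, {"dx": -25, "dy": 9.9, "dz": 0, "roll": 0, "jaw": 1}, {"dx": -25, "dy": 9.9, "dz": 0, "roll": 0, "jaw": 1}, {"dx": -25, "dy": 9.9, "dz": 0, "roll": 0, "jaw": 1}, {"dx": -25, "dy": 9.9, "dz": 0, "roll": 0, "jaw": 1}]'

```text
time_s: 6.22
ee_pos: [0.5772, -0.0214, 0.1134]
eef_rot: [-3.139, -0.0, 1.501]
force: [0.2, 0.1, -1.5]
grip_width: 0.0317
grip_force: 14.9
```

send_rows --rows '[{"dx": 0, "dy": 0, "dz": 0, "roll": 7, "jaw": 1}, {"dx": 0, "dy": 0, "dz": 0, "roll": 7, "jaw": 1}, {"dx": 0, "dy": 0, "dz": 0, "roll": 7, "jaw": 1}, {"dx": 0, "dy": 0, "dz": 0, "roll": 7, "jaw": 1}, {"dx": 0, "dy": 0, "dz": 0, "roll": 7, "jaw": 1}, {"dx": 0, "dy": 0, "dz": 0, "roll": 7, "jaw": 1}, {"dx": 0, "dy": 0, "dz": 0, "roll": 7, "jaw": 1}, {"dx": 0, "dy": 0, "dz": 0, "roll": 6.5, "jaw": 1}, {"dx": 0, "dy": 0, "dz": 0, "roll": 0, "jaw": 1}]'

```text
time_s: 6.97
ee_pos: [0.577, -0.0201, 0.1135]
eef_rot: [-3.14, 0.002, 0.527]
force: [-0.0, 0.2, -1.9]
grip_width: 0.0316
grip_force: 14.9
```

```bash
cat >> h.py <<'E'
O=np.array([.5976,-.0092]);A0=np.radians(30.5)
def lam(p):
    d=np.array(p[:2])-O; return np.round([-(d@[np.cos(A0),np.sin(A0)])*1e3,(d@[np.sin(A0),-np.cos(A0)])*1e3,p[2]*1e3],1)
def L2W(q): return np.c_[O-np.outer(np.array(q,float)[:,0]/1e3,[np.cos(A0),np.sin(A0)])+np.outer(np.array(q,float)[:,1]/1e3,[np.sin(A0),-np.cos(A0)]),np.array(q,float)[:,2]/1e3]
def snap(name,half=45,extra=None):
    o=get_obs(); c=camera('side'); P=L2W([[10,0,30]])[0]
    u,v=pix(c,P)[0].astype(int); u0,v0=u-half,v-int(half*.75); s=800/(2*half)
    im=cv2.resize(c['frame'][v0:v0+int(1.5*half),u0:u0+2*half],None,fx=s,fy=s,interpolation=cv2.INTER_CUBIC)
    for q in (extra or []):
        pp=((pix(c,L2W(q))-[u0-.5,v0-.5])*s).astype(int); cv2.polylines(im,[pp.reshape(-1,1,2)],False,(255,0,255),1)
    cv2.imwrite('pics/'+name+'.png',im[...,::-1]); W=world(c)
    print('t',o['time_s'],'lamp frame TCP',lam(o['ee_pos']),'yaw',np.degrees(o['eef_rot'][2]).round(1),'F',o['force'].round(1),'w',o['grip_width'].round(4),o['grip_force'].round(1))
    cellfit(W,c['frame'],o['ee_pos'],o['eef_rot'][2])
E
python3 - <<'E'
from h import *
w=[[36,-19,33],[36,19,33],[47.5,19,33],[47.5,-19,33],[36,-19,33]]
hd=[[-108,-42,53],[-108,42,53],[-57,42,53],[-57,-42,53],[-108,-42,53]]
ho=[[-57,-24,51.5],[-33,-24,51.5],[-33,24,51.5]]
snap('above',60,[w,hd,ho])
E
```

```text
Traceback (most recent call last):
  File "h.py", line 55, in snap
    print('t',o['time_s'],'lamp frame TCP',lam(o['ee_pos']),'yaw',np.degrees(o['eef_rot'][2]).round(1),'F',o['force'].round(1),'w',o['grip_width'].round(4),o['grip_force'].round(1))
                                                                                                                                   ^^^^^^^^^^^^^^^^^^^^^
AttributeError: 'float' object has no attribute 'round'
```

View pics/above.png

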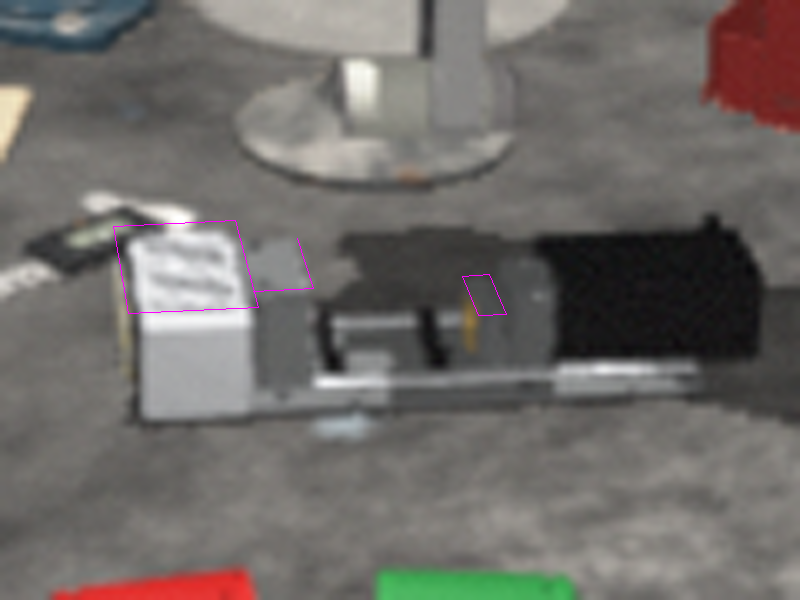

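The overlay matches the hood edge, the head top (its corners are bevelled) and the brass contact at (470,320) to within about 2 mm. The cell hangs above at (390,95), roughly level. Next I'll lower it so the contact wall's top tips the button end up.

send_rows --rows '[{"dx": 0, "dy": 1, "dz": 20, "roll": 0, "jaw": 1}, {"dx": 0, "dy": 0, "dz": 20, "roll": 0, "jaw": 1}, {"dx": 0, "dy": 0, "dz": 20, "roll": 0, "jaw": 1}, {"dx": 0, "dy": 0, "dz": 10, "roll": 0, "jaw": 1}, {"dx": 0, "dy": 0, "dz": 4, "roll": 0, "jaw": 1}, {"dx": 0, "dy": 0, "dz": 4, "roll": 0, "jaw": 1}, {"dx": 0, "dy": 0, "dz": 4, "roll": 0, "jaw": 1}, {"dx": 0, "dy": 0, "dz": 3, "roll": 0, "jaw": 1}, {"dx": 0, "dy": 0, "dz": 0, "roll": 0, "jaw": 1}]' --force 10

```text
time_s: 7.77
ee_pos: [0.5792, -0.0208, 0.0311]
eef_rot: [3.14, -0.002, 0.533]
force: [2.2, 3.7, 2.5]
grip_width: 0.0316
grip_force: 10.0
```

```bash
sed -i "s/o\['grip_width'\].round(4),o\['grip_force'\].round(1)/round(o['grip_width'],4),round(o['grip_force'],1)/" h.py; python3 - <<'E'
from h import *
snap('tilt',45)
E
```

```text
t 7.7667 lamp frame TCP [21.7  0.6 31.1] yaw 30.6 F [2.2 3.7 2.5] w 0.0316 10.0
210 tilt 32.5 axis h 0.016 b 0.0042 skew deg -9.8 flat at 0.0454 rms 0.0033
```

View pics/tilt.png

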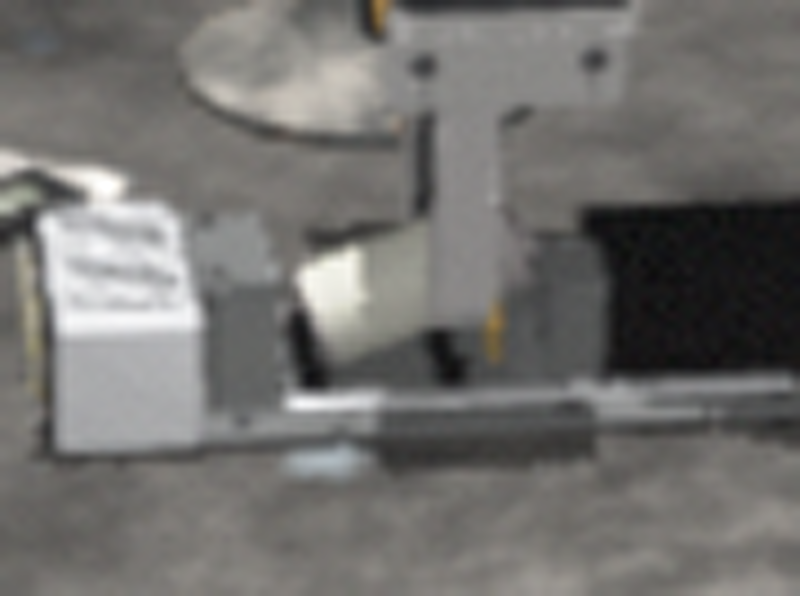

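The cell is tilted about 15° with its button end on the wall: flat end at (317,310), lower corner at (335,355), brass contact visible at (495,330). I'll lower 4 mm more to reach about 20°, then firm the grip and move under the hood toward the spring.

send_rows --rows '[{"dx": 0, "dy": 0, "dz": 2, "roll": 0, "jaw": 1}, {"dx": 0, "dy": 0, "dz": 2, "roll": 0, "jaw": 1}, {"dx": 0, "dy": 0, "dz": 1, "roll": 0, "jaw": 1}, {"dx": 0, "dy": 0, "dz": 0, "roll": 0, "jaw": 1}]' --force 10

```text
time_s: 8.15
ee_pos: [0.5792, -0.0212, 0.0268]
eef_rot: [3.14, -0.002, 0.533]
force: [0.0, 2.3, 12.5]
grip_width: 0.032
grip_force: 10.0
```

send_rows --rows '[{"dx": 0, "dy": 0, "dz": -1, "roll": 0, "jaw": 1}, {"dx": 2, "dy": 0, "dz": 0, "roll": 0, "jaw": 1}, {"dx": 2, "dy": 0, "dz": 0, "roll": 0, "jaw": 1}, {"dx": 2, "dy": 0, "dz": 0, "roll": 0, "jaw": 1}, {"dx": 0, "dy": 0, "dz": 0, "roll": 0, "jaw": 1}]' --force 20

```text
time_s: 8.57
ee_pos: [0.5831, -0.0185, 0.0264]
eef_rot: [-3.142, 0.002, 0.533]
force: [-3.9, -2.5, 6.1]
grip_width: 0.0319
grip_force: 20.0
```

```bash
python3 - <<'E'
from h import *
snap('tilt2',45)
E
```

```text
t 8.5667 lamp frame TCP [17.2  0.6 26.4] yaw 30.5 F [-3.9 -2.5  6.1] w 0.0319 20.0
220 tilt 28.0 axis h 0.0141 b 0.0029 skew deg -8.7 flat at 0.0453 rms 0.0032
```

View pics/tilt2.png

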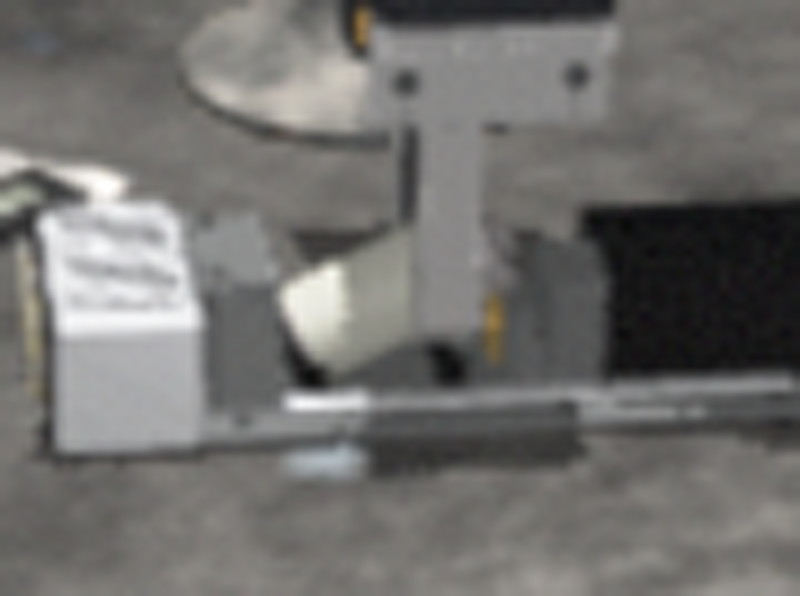

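The tilt is now about 23° and the lower corner (340,372) is touching the front saddle. I'll lift 3 mm and go in.

send_rows --rows '[{"dx": 0, "dy": 0, "dz": -3, "roll": 0, "jaw": 1}, {"dx": 2, "dy": 0, "dz": 0, "roll": 0, "jaw": 1}, {"dx": 2, "dy": 0, "dz": 0, "roll": 0, "jaw": 1}, {"dx": 2, "dy": 0, "dz": 0, "roll": 0, "jaw": 1}, {"dx": 0, "dy": 0, "dz": 0, "roll": 0, "jaw": 1}]' --force 25

```text
time_s: 9.03
ee_pos: [0.5885, -0.0149, 0.0291]
eef_rot: [-3.141, 0.001, 0.533]
force: [-2.5, -2.3, 0.1]
grip_width: 0.0313
grip_force: 25.0
```

send_rows --rows '[{"dx": 2, "dy": 0, "dz": 0, "roll": 0, "jaw": 1}, {"dx": 2, "dy": 0, "dz": 0, "roll": 0, "jaw": 1}, {"dx": 0, "dy": 0, "dz": 0, "roll": 0, "jaw": 1}]'

```text
time_s: 9.28
ee_pos: [0.5917, -0.013, 0.0291]
eef_rot: [-3.141, 0.002, 0.533]
force: [-4.1, -4.3, 0.5]
grip_width: 0.0319
grip_force: 25.0
```

```bash
python3 - <<'E'
from h import *
snap('tuck',45)
E
```

```text
t 9.2833 lamp frame TCP [ 7.   0.3 29.1] yaw 30.5 F [-4.1 -4.3  0.5] w 0.0319 25.0
254 tilt -5.1 axis h 0.0006 b 0.0032 skew deg -9.9 flat at 0.0485 rms 0.0049
```

View pics/tuck.png

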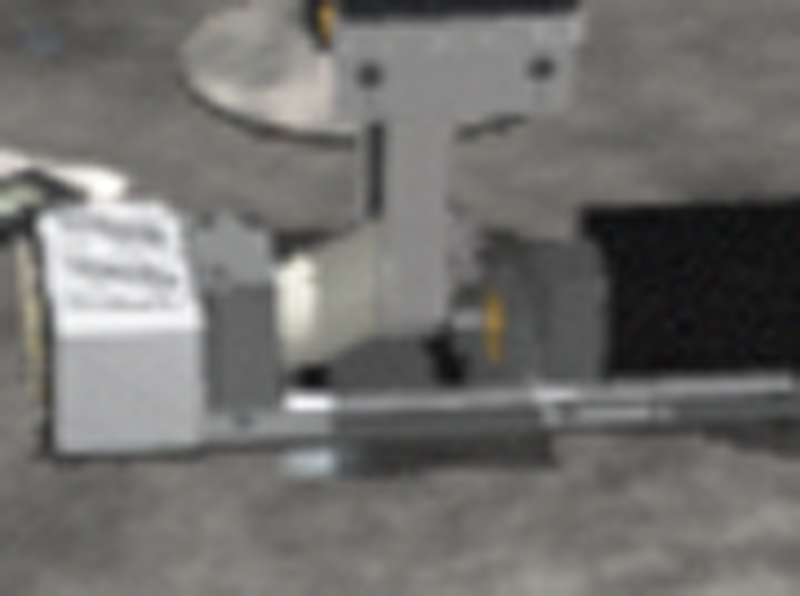

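The flat end is tucked under the hood (edge at 280,300) and the spring is already pushing back with about 5.7 N. I'll press 4 mm more, then lower.

send_rows --rows '[{"dx": 2, "dy": 0, "dz": 0, "roll": 0, "jaw": 1}, {"dx": 2, "dy": 0, "dz": 0, "roll": 0, "jaw": 1}, {"dx": 0, "dy": 0, "dz": 0, "roll": 0, "jaw": 1}]' --force 25

```text
time_s: 9.58
ee_pos: [0.5948, -0.0112, 0.0289]
eef_rot: [-3.141, 0.003, 0.533]
force: [-7.1, -5.2, 1.2]
grip_width: 0.0315
grip_force: 25.0
```

send_rows --rows '[{"dx": 0, "dy": 0, "dz": 2, "roll": 0, "jaw": 1}, {"dx": 0, "dy": 0, "dz": 2, "roll": 0, "jaw": 1}, {"dx": 0, "dy": 0, "dz": 2, "roll": 0, "jaw": 1}, {"dx": 0, "dy": 0, "dz": 0, "roll": 0, "jaw": 1}]'

```text
time_s: 9.92
ee_pos: [0.5948, -0.0113, 0.023]
eef_rot: [-3.141, 0.002, 0.533]
force: [-6.8, -4.0, 3.5]
grip_width: 0.0313
grip_force: 25.0
```

send_rows --rows '[{"dx": 0, "dy": 0, "dz": 2, "roll": 0, "jaw": 1}, {"dx": 0, "dy": 0, "dz": 2, "roll": 0, "jaw": 1}, {"dx": 0, "dy": 0, "dz": 2, "roll": 0, "jaw": 1}, {"dx": 0, "dy": 0, "dz": 0, "roll": 0, "jaw": 1}]' --force 25

```text
time_s: 10.25
ee_pos: [0.5951, -0.0112, 0.0174]
eef_rot: [-3.141, 0.001, 0.533]
force: [-6.5, -2.9, 4.9]
grip_width: 0.0316
grip_force: 25.0
```

send_rows --rows '[{"dx": 0, "dy": 0, "dz": 2, "roll": 0, "jaw": 1}, {"dx": 0, "dy": 0, "dz": 0, "roll": 0, "jaw": 1}]'

```text
time_s: 10.42
ee_pos: [0.5955, -0.0111, 0.0159]
eef_rot: [3.141, 0.0, 0.533]
force: [-5.9, -3.4, 7.8]
grip_width: 0.0316
grip_force: 25.0
```

```bash
python3 - <<'E'
from h import *
snap('low',45)
E
```

```text
t 10.4167 lamp frame TCP [ 2.8  0.6 15.9] yaw 30.5 F [-5.9 -3.4  7.8] w 0.0316 25.0
230 tilt 10.9 axis h 0.0125 b 0.0026 skew deg -9.6 flat at 0.0456 rms 0.0044
```

View pics/low.png

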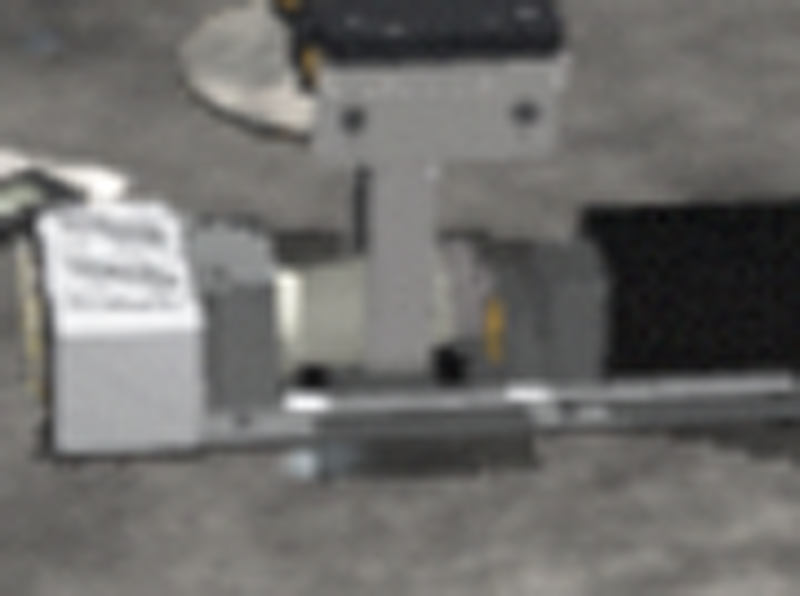

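The cell is nearly level, with about 5° still to go; shoulder at (460,290), brass at (495,330). I'll lower 2 mm more, ease back onto the contact, then release.

send_rows --rows '[{"dx": 0, "dy": 0, "dz": 2, "roll": 0, "jaw": 1}, {"dx": 0, "dy": 0, "dz": 0, "roll": 0, "jaw": 1}]' --force 25

```text
time_s: 10.63
ee_pos: [0.596, -0.011, 0.0147]
eef_rot: [3.141, -0.001, 0.533]
force: [-5.9, -3.0, 13.0]
grip_width: 0.0313
grip_force: 25.0
```

send_rows --rows '[{"dx": -2, "dy": 0, "dz": 0, "roll": 0, "jaw": 1}, {"dx": -1, "dy": 0, "dz": 0, "roll": 0, "jaw": 1}, {"dx": 0, "dy": 0, "dz": 0, "roll": 0, "jaw": 1}]'

```text
time_s: 10.88
ee_pos: [0.5957, -0.0112, 0.0149]
eef_rot: [3.139, -0.007, 0.533]
force: [11.0, 7.7, 1.8]
grip_width: 0.0318
grip_force: 25.0
```

The button now bears on the wall. I'll release and lift clear.

send_rows --rows '[{"dx": 1, "dy": 0, "dz": 0, "roll": 0, "jaw": 1}, {"dx": 0, "dy": 0, "dz": 0, "roll": 0, "jaw": 0}, {"dx": 0, "dy": 0, "dz": 0, "roll": 0, "jaw": 0}, {"dx": 0, "dy": 0, "dz": 0, "roll": 0, "jaw": 0}, {"dx": 0, "dy": 0, "dz": -10, "roll": 0, "jaw": 0}, {"dx": 0, "dy": 0, "dz": -20, "roll": 0, "jaw": 0}, {"dx": 0, "dy": 0, "dz": -25, "roll": 0, "jaw": 0}, {"dx": 0, "dy": 0, "dz": -25, "roll": 0, "jaw": 0}, {"dx": 0, "dy": 0, "dz": 0, "roll": 0, "jaw": 1}, {"dx": 0, "dy": 0, "dz": 0, "roll": 0, "jaw": 1}]'

```text
time_s: 11.72
ee_pos: [0.5944, -0.0119, 0.0951]
eef_rot: [3.14, -0.002, 0.533]
force: [0.2, 0.1, -1.4]
grip_width: 0.0368
grip_force: 0.0
```

```bash
python3 - <<'E'
from h import *
snap('rel',45)
c=camera('side');W=world(c)
D=(W[...,:2]-O); a=-(D@[np.cos(A0),np.sin(A0)]);b=D@[np.sin(A0),-np.cos(A0)]
f=c['frame'].astype(int)
for lo in range(-32,60,6):
    m=(a*1e3>lo)&(a*1e3<lo+6)&(abs(b)<.018)&(W[...,2]<.06)
    if m.sum(): print(lo+3,m.sum(),'top z',(np.nanpercentile(W[...,2][m],[50,90])*1e3).round(1))
E
```

```text
t 11.7167 lamp frame TCP [ 4.2  0.7 95.1] yaw 30.5 F [ 0.2  0.1 -1.4] w 0.0368 0.0
0 tilt 5.7 axis h 0.013 b 0.0 skew deg 0.0 flat at 0.044 rms nan
-29 32 top z [28.2 38.2]
-23 23 top z [33.9 39.7]
-17 31 top z [28.3 40. ]
-11 34 top z [27.9 41.3]
-5 34 top z [29.3 42.3]
1 34 top z [29.4 42.1]
7 36 top z [28.9 44.2]
13 29 top z [32.7 44.3]
19 34 top z [32.9 44.4]
25 31 top z [33.2 44.8]
31 22 top z [ 8.  36.9]
37 32 top z [22.2 30.3]
43 22 top z [28.3 31.1]
49 32 top z [25.9 38.2]
55 26 top z [38.  40.3]
61 27 top z [31.4 40. ]
  return _methods._mean(a, axis=axis, dtype=dtype,
  ret = ret.dtype.type(ret / rcount)
```

View pics/rel.png

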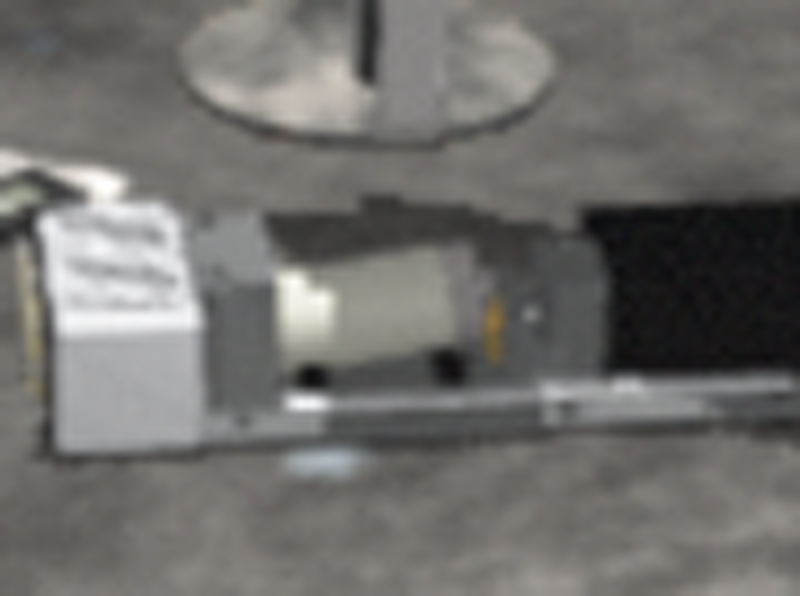

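The cell is in, held by the spring, but its button end is still about 4 mm high (top z 39 at x −20, 44.6 at x +25, about 6–7° tilt). I'll press the can down near the button with closed fingers.

send_rows --rows '[{"dx": -10, "dy": -0.7, "dz": 10, "roll": 0, "jaw": 1}, {"dx": -10, "dy": 0, "dz": 10, "roll": 0, "jaw": 1}, {"dx": 0, "dy": 0, "dz": 10, "roll": 0, "jaw": 1}, {"dx": 0, "dy": 0, "dz": 10, "roll": 0, "jaw": 1}, {"dx": 0, "dy": 0, "dz": 5, "roll": 0, "jaw": 1}, {"dx": 0, "dy": 0, "dz": 2, "roll": 0, "jaw": 1}, {"dx": 0, "dy": 0, "dz": 2, "roll": 0, "jaw": 1}, {"dx": 0, "dy": 0, "dz": 0, "roll": 0, "jaw": 1}]'

```text
time_s: 12.48
ee_pos: [0.5764, -0.0213, 0.0442]
eef_rot: [-3.141, 0.001, 0.533]
force: [-0.1, -0.0, -0.0]
grip_width: 0.0004
grip_force: 0.4
```

send_rows --rows '[{"dx": 0, "dy": 0, "dz": 1.5, "roll": 0, "jaw": 1}, {"dx": 0, "dy": 0, "dz": 1.5, "roll": 0, "jaw": 1}, {"dx": 0, "dy": 0, "dz": 0, "roll": 0, "jaw": 1}]'

```text
time_s: 12.73
ee_pos: [0.5764, -0.0215, 0.042]
eef_rot: [3.141, 0.0, 0.533]
force: [-4.2, -2.7, 8.1]
grip_width: 0.0004
grip_force: 3.7
```

send_rows --rows '[{"dx": 0, "dy": 0, "dz": 1.5, "roll": 0, "jaw": 1}, {"dx": 0, "dy": 0, "dz": 0, "roll": 0, "jaw": 1}]'

```text
time_s: 12.9
ee_pos: [0.5767, -0.0217, 0.0417]
eef_rot: [3.14, -0.0, 0.533]
force: [-10.9, -3.6, 21.2]
grip_width: 0.0006
grip_force: 10.4
```

send_rows --rows '[{"dx": 0, "dy": 0, "dz": 1, "roll": 0, "jaw": 1}, {"dx": 0, "dy": 0, "dz": 0, "roll": 0, "jaw": 1}]'

```text
time_s: 13.07
ee_pos: [0.5768, -0.0219, 0.0415]
eef_rot: [3.14, -0.001, 0.533]
force: [-14.9, -4.7, 29.6]
grip_width: 0.0006
grip_force: 15.1
```

It stops hard at about 42 mm, the seated top height. I'll lift and check by depth.

send_rows --rows '[{"dx": 0, "dy": 0, "dz": -10, "roll": 0, "jaw": 1}, {"dx": 0, "dy": 0, "dz": -20, "roll": 0, "jaw": 1}, {"dx": 0, "dy": 0, "dz": -20, "roll": 0, "jaw": 1}, {"dx": 0, "dy": 0, "dz": 0, "roll": 0, "jaw": 1}]'

```text
time_s: 13.4
ee_pos: [0.5782, -0.0212, 0.0928]
eef_rot: [3.138, -0.005, 0.533]
force: [-0.1, 0.1, 0.2]
grip_width: 0.0008
grip_force: 0.0
```

```bash
python3 - <<'E' 2>/dev/null
from h import *
snap('rel2',45)
c=camera('side');W=world(c)
D=(W[...,:2]-O); a=-(D@[np.cos(A0),np.sin(A0)]);b=D@[np.sin(A0),-np.cos(A0)]
for lo in range(-32,40,6):
    m=(a*1e3>lo)&(a*1e3<lo+6)&(abs(b)<.018)&(W[...,2]<.06)
    print(lo+3,(np.nanpercentile(W[...,2][m],[50,90])*1e3).round(1))
E
```

```text
t 13.4 lamp frame TCP [22.8  0.5 92.8] yaw 30.5 F [-0.1  0.1  0.2] w 0.0008 0.0
0 tilt 5.7 axis h 0.013 b 0.0 skew deg 0.0 flat at 0.044 rms nan
-29 [26.1 38.4]
-23 [30.9 38.8]
-17 [28.3 38.6]
-11 [27.1 38.3]
-5 [28.2 39.5]
1 [25.  37.5]
7 [28.9 38.4]
13 [26.3 39. ]
19 [27.6 37.3]
25 [27.5 37.6]
31 [22. 36.]
37 [22.5 30.6]
```

View pics/rel2.png

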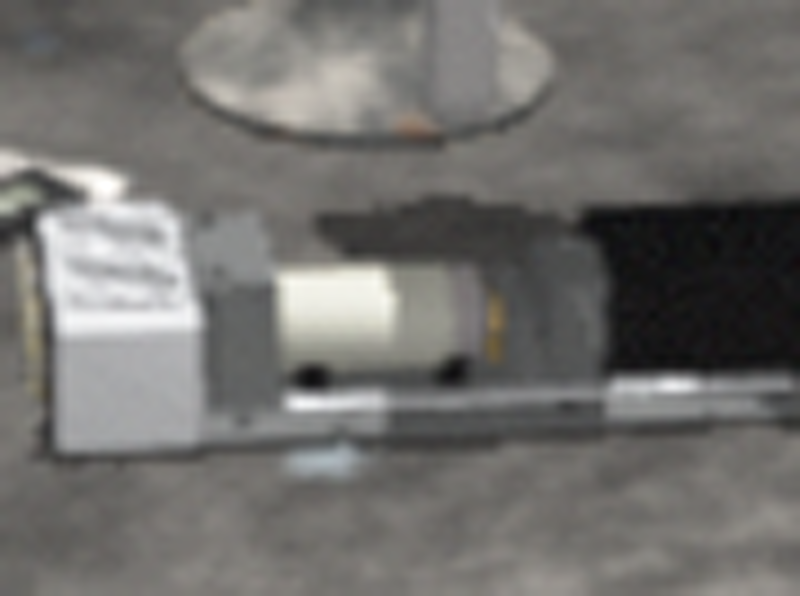

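The cell now lies level, its top flat in depth along its whole length and its button at (480,310) against the brass. Now the cover: I'll go behind the rib with the fingers shut.

send_rows --rows '[{"dx": -26, "dy": -0.5, "dz": 0, "roll": 0, "jaw": 1}, {"dx": -26, "dy": 0, "dz": 0, "roll": 0, "jaw": 1}, {"dx": -26, "dy": 0, "dz": 0, "roll": 0, "jaw": 1}, {"dx": -26, "dy": 0, "dz": 0, "roll": 0, "jaw": 1}, {"dx": -26, "dy": 0, "dz": 0, "roll": 0, "jaw": 1}, {"dx": -26, "dy": 0, "dz": 0, "roll": 0, "jaw": 1}, {"dx": 0, "dy": 0, "dz": 0, "roll": 0, "jaw": 1}, {"dx": 0, "dy": 0, "dz": 20, "roll": 0, "jaw": 1}, {"dx": 0, "dy": 0, "dz": 18, "roll": 0, "jaw": 1}, {"dx": 0, "dy": 0, "dz": 0, "roll": 0, "jaw": 1}]'

```text
time_s: 14.33
ee_pos: [0.44, -0.0995, 0.0477]
eef_rot: [-3.138, 0.003, 0.532]
force: [-0.1, 0.4, 0.0]
grip_width: 0.0003
grip_force: 0.0
```

```bash
python3 -c "
from h import *
o=get_obs();print(lam(o['ee_pos']),o['force'])"
```

```text
[181.6  -2.2  47.7] [-0.07526545  0.35667158  0.03325935]
```

send_rows --rows '[{"dx": 0, "dy": 2, "dz": -4, "roll": 0, "jaw": 1}, {"dx": 0, "dy": 0, "dz": 0, "roll": 0, "jaw": 1}, {"dx": 8, "dy": 0, "dz": 0, "roll": 0, "jaw": 1}, {"dx": 8, "dy": 0, "dz": 0, "roll": 0, "jaw": 1}, {"dx": 8, "dy": 0, "dz": 0, "roll": 0, "jaw": 1}, {"dx": 0, "dy": 0, "dz": 0, "roll": 0, "jaw": 1}]'

```text
time_s: 14.83
ee_pos: [0.4648, -0.0889, 0.0553]
eef_rot: [3.141, -0.001, 0.534]
force: [0.7, -0.3, -0.2]
grip_width: 0.0002
grip_force: 0.0
```

send_rows --rows '[{"dx": 8, "dy": 0, "dz": 1, "roll": 0, "jaw": 1}, {"dx": 8, "dy": 0, "dz": 0, "roll": 0, "jaw": 1}, {"dx": 8, "dy": 0, "dz": 0, "roll": 0, "jaw": 1}, {"dx": 8, "dy": 0, "dz": 0, "roll": 0, "jaw": 1}]'

```text
time_s: 15.17
ee_pos: [0.4915, -0.0731, 0.0539]
eef_rot: [3.142, 0.0, 0.533]
force: [-0.8, -1.0, 0.3]
grip_width: 0.0005
grip_force: 0.8
```

send_rows --rows '[{"dx": 8, "dy": 0, "dz": 0, "roll": 0, "jaw": 1}, {"dx": 8, "dy": 0, "dz": 0, "roll": 0, "jaw": 1}, {"dx": 8, "dy": 0, "dz": 0, "roll": 0, "jaw": 1}, {"dx": 8, "dy": 0, "dz": 0, "roll": 0, "jaw": 1}, {"dx": 8, "dy": 0, "dz": 0, "roll": 0, "jaw": 1}]'

```text
time_s: 15.58
ee_pos: [0.526, -0.0527, 0.0539]
eef_rot: [3.142, 0.0, 0.533]
force: [-0.0, -1.8, -0.0]
grip_width: 0.0003
grip_force: 0.8
```

```bash
python3 -c "
from h import *
o=get_obs();print(lam(o['ee_pos']),o['force'])"
```

```text
[83.8  1.2 53.9] [-0.04933033 -1.7958312  -0.00533242]
```

send_rows --rows '[{"dx": 8, "dy": 0, "dz": 0, "roll": 0, "jaw": 1}, {"dx": 8, "dy": 0, "dz": 0, "roll": 0, "jaw": 1}, {"dx": 5, "dy": 0, "dz": 0, "roll": 0, "jaw": 1}, {"dx": 3, "dy": 0, "dz": 0, "roll": 0, "jaw": 1}, {"dx": 0, "dy": 0, "dz": 0, "roll": 0, "jaw": 1}]'

```text
time_s: 16.0
ee_pos: [0.5464, -0.0406, 0.0539]
eef_rot: [-3.141, -0.0, 0.533]
force: [-0.5, -0.1, 0.1]
grip_width: 0.0005
grip_force: 0.0
```

send_rows --rows '[{"dx": 2, "dy": 0, "dz": 0, "roll": 0, "jaw": 1}, {"dx": 2, "dy": 0, "dz": 0, "roll": 0, "jaw": 1}, {"dx": 0, "dy": 0, "dz": 0, "roll": 0, "jaw": 1}]'

```text
time_s: 16.25
ee_pos: [0.5494, -0.0388, 0.0539]
eef_rot: [-3.141, 0.0, 0.533]
force: [-0.7, -0.2, -0.7]
grip_width: 0.0003
grip_force: 0.0
```

send_rows --rows '[{"dx": 2, "dy": 0, "dz": 0, "roll": 0, "jaw": 1}, {"dx": 0, "dy": 0, "dz": 0, "roll": 0, "jaw": 1}]'

```text
time_s: 16.42
ee_pos: [0.5513, -0.0378, 0.054]
eef_rot: [-3.142, -0.0, 0.533]
force: [-1.2, -0.1, 0.4]
grip_width: 0.0006
grip_force: 0.2
```

```bash
python3 -c "
from h import *
o=get_obs();print(lam(o['ee_pos']),o['force'])"
```

```text
[54.5  1.1 54. ] [-1.19447392 -0.12727645  0.38704679]
```

Not at the stop yet. I'll keep going until the force rises.

send_rows --rows '[{"dx": 2, "dy": 0, "dz": 0, "roll": 0, "jaw": 1}, {"dx": 0, "dy": 0, "dz": 0, "roll": 0, "jaw": 1}]'

```text
time_s: 16.58
ee_pos: [0.5517, -0.0376, 0.0539]
eef_rot: [-3.141, 0.003, 0.533]
force: [-11.2, -5.4, 7.8]
grip_width: 0.0006
grip_force: 6.2
```

send_rows --rows '[{"dx": 1.5, "dy": 0, "dz": 0, "roll": 0, "jaw": 1}, {"dx": 0, "dy": 0, "dz": 0, "roll": 0, "jaw": 1}]'

```text
time_s: 16.75
ee_pos: [0.5519, -0.0374, 0.0538]
eef_rot: [-3.14, 0.006, 0.533]
force: [-20.3, -10.9, 12.5]
grip_width: 0.0002
grip_force: 11.3
```

send_rows --rows '[{"dx": 1, "dy": 0, "dz": 0, "roll": 0, "jaw": 1}, {"dx": 0, "dy": 0, "dz": 0, "roll": 0, "jaw": 1}]'

```text
time_s: 16.92
ee_pos: [0.5521, -0.0374, 0.0538]
eef_rot: [-3.14, 0.008, 0.533]
force: [-25.4, -13.4, 15.6]
grip_width: 0.0003
grip_force: 14.6
```

It stops hard at TCP lamp x of about 54 mm, against 53 expected for fully shut. I'll back off, lift away and check by depth.

send_rows --rows '[{"dx": -6, "dy": 0, "dz": 0, "roll": 0, "jaw": 1}, {"dx": -10, "dy": 0, "dz": 0, "roll": 0, "jaw": 1}, {"dx": 0, "dy": 0, "dz": -20, "roll": 0, "jaw": 1}, {"dx": -10, "dy": 0, "dz": -30, "roll": 0, "jaw": 1}, {"dx": -20, "dy": 0, "dz": -30, "roll": 0, "jaw": 1}, {"dx": -20, "dy": 0, "dz": -30, "roll": 0, "jaw": 1}, {"dx": -20, "dy": 0, "dz": 0, "roll": 0, "jaw": 1}, {"dx": 0, "dy": 0, "dz": 0, "roll": 0, "jaw": 1}]'

```text
time_s: 17.58
ee_pos: [0.4796, -0.0806, 0.1657]
eef_rot: [3.139, -0.002, 0.532]
force: [-0.5, 0.7, 0.0]
grip_width: 0.0006
grip_force: 0.0
```

```bash
python3 - <<'E'
from h import *
o=get_obs();print(lam(o['ee_pos']),o['force'].round(2),o['joint_vel'].max())
c=camera('side');W=world(c);g=c['frame'].mean(2)
D=(W[...,:2]-O); a=-(D@[np.cos(A0),np.sin(A0)])*1e3;b=D@[np.sin(A0),-np.cos(A0)]
z=W[...,2]*1e3
for lo in range(-48,72,4):
    m=(a>lo)&(a<lo+4)&(abs(b)<.015)&(z>40)&(z<70)
    if m.sum(): print(lo+2,m.sum(),'z',np.percentile(z[m],[50,90]).round(1),'grey',g[m].mean().round(0))
E
```

```text
[137.9   1.6 165.7] [-0.48  0.74  0.01] 0.07879049223245908
-46 7 z [49.8 50.6] grey 139.0
-42 7 z [49.1 50.5] grey 140.0
-38 6 z [48.3 49.6] grey 141.0
-34 7 z [48.2 49.1] grey 109.0
-30 7 z [47.9 49.5] grey 46.0
-26 6 z [47.1 48. ] grey 32.0
-22 6 z [47.9 48.5] grey 34.0
-18 6 z [47.6 48.8] grey 33.0
-14 7 z [46.5 48.1] grey 34.0
-10 8 z [47.3 48.9] grey 33.0
-6 4 z [47.  47.7] grey 35.0
-2 6 z [47.9 48.1] grey 34.0
2 7 z [47.6 47.8] grey 34.0
6 6 z [48.1 48.4] grey 34.0
10 7 z [47.2 48. ] grey 35.0
14 7 z [47.1 50. ] grey 33.0
18 5 z [47.1 48.3] grey 34.0
22 7 z [47.8 48.8] grey 33.0
26 6 z [47.8 48.4] grey 34.0
30 8 z [47.4 48.3] grey 34.0
34 6 z [47.6 47.9] grey 35.0
38 15 z [54.6 58.1] grey 32.0
42 6 z [57.4 57.9] grey 34.0
46 2 z [47.5 48. ] grey 31.0
50 6 z [46.4 47.4] grey 32.0
54 4 z [46.7 47.6] grey 57.0
58 1 z [41.3 41.3] grey 125.0
62 3 z [40.3 41.4] grey 145.0
66 2 z [40.6 41.1] grey 140.0
70 3 z [40.3 40.8] grey 139.0
```

The cover runs unbroken from the hood edge (x about −33) to x 55, with the rib at about 41. It is shut, and the arm is clear.

```bash
python3 -c "
from station import *
print(hand_in())"
```

```text
the job is handed in; nothing more can be done
None
```

The cell lies level in the cradle with its button on the brass contact, the cover is shut against the hood, everything is released, and the job was handed in at about 17.6 s (no verdict came back); I viewed 11 pictures, one over the limit of 10.

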